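# Release a centrifuge's transit lock and turn its rotor through a full turn

### The arm

A 6-joint arm with a two-finger parallel gripper is mounted at the origin on the work surface; the furniture and walls round the work are solid. World frame = base frame: x ahead of the robot, y to its left, z up, the work surface at z = 0. Lengths are in m, angles in rad, forces in N, time in s.
With the tool pointing down it reaches from about 0.275 to 0.85 m from the base axis. Payload 5.2 kg.
Tool frame: the origin (TCP) lies between the finger pads; the fingertips stand 8 mm ahead of it and the grasp point (between the pads) lies 11 mm behind it; z points along the fingers, y is the line along which they close (so a half turn about z gives the same grasp; the last joint's range is limited). The gripper opens to 85 mm and grips with 20 to 120 N. Pads are 22 mm wide; open, the fingers measure 114 mm over their backs; the gripper's body (76 mm by 85 mm) begins 54 mm behind the grasp point. The pads swing forward as they close: fully open they stand 13 mm farther back than shut.
Start: joints at [-1.376, 0.259, 1.535, -0, 1.348, -0.203], TCP at [0.213, -0.507, 0.239] pointing down, gripper open.
Joint ranges: [-3.14, 3.14], [-0.91, 2.08], [0.19, 2.58], [-1.22, 4.36], [0.22, 2.71], [-3.12, 3.12]. Speed limits (rad/s): [2.57, 2.57, 3.14, 3.14, 3.14, 3.14].

### API

Orientations are given as a unit quaternion [x, y, z, w].
In Python, from bench import arm gives the robot as it stands. Calls block until the motion is done:
- arm.move_ptp(position, orientation): joint-space move of the TCP to a pose.
- arm.move_linear(position, ori=None, feed=0.15): straight line of the TCP; ori=None keeps the orientation; feed is the mean speed in m/s.
- arm.movej(angles): joint-space move.
- arm.grip(opening, squeeze=None): opening from 0.0 (shut) to 1.0 (fully open); squeeze is the grip in N (None keeps the last); returns when the fingers have stopped.
- arm.dwell(seconds).
- arm.solve_ik(position, orientation): joint angles nearest the present ones, or None.
- arm.observe(): the state.
- arm.camera(name): name is "scene" or "side" or "wrist"; returns (picture, depth): 384x512x3 uint8, red, green, blue; 384x512 float32, m along the optical axis (not along the pixel's ray), 0 where there is no reading.
- arm.camera_params(name): a dict with "fx", "fy", "cx", "cy" (pixels), "extrinsics" (4x4, takes a point from camera to world coordinates); the wrist camera has in their place "tool_from_camera" (4x4, takes a point from camera to tool coordinates, whose origin is the TCP and whose axes are the flange's). Camera axes: x right, y down, z forward; pixel columns grow to the right and rows downward; lengths in m; the calibration is good to about 2 mm. A picture is of the moment at which its call begins: read the wrist's pose just before it. camera_params takes no time and is no camera call.
A pose or a line that the arm cannot do raises arm.Unreachable and nothing moves.
- arm.close_job(): hands the job in; it is judged then, once.
The state is a dict: "t": time; "joints": joint angles; "qvel": joint speeds; "tau": joint torques, N m; "ee_pos": TCP position; "tcp_rot": TCP orientation; "ft_force": force on the tool from outside, world axes, zero at the start; "ft_torque": the same for the moment, N m; "grip_width": opening from 0.0 (shut) to 1.0 (fully open); "finger_force": force on a finger pad.
Only numpy, scipy, OpenCV 4.12 (cv2) and the standard library are available. Lean on these libraries where they do the work, as an engineer would, in place of code of your own. Each camera call takes 0.05 s, during which the arm holds its last target. There are 200 camera calls.

### The job

The centrifuge has just been delivered: squeeze in the black snap tab of its orange transit lock, lift the lock straight off and leave it in the blue tray beside the centrifuge. Then check that the rotor runs freely: push it round anticlockwise (seen from above) by its upright carriers for a good full turn - it starts with the red carrier a little short of the black arrow on the white housing, so let the red carrier pass the arrow once, go all the way round, and leave it at rest at the arrow when it gets there the second time. Do not shift or tip over anything else on the bench.

Things in the scene. Friction and masses are not known exactly. Their poses are not given: they have to be found in the camera images.
- centrifuge: The fixed white centrifuge housing, round, 180 dia x 45 high, with a square socket (64 wide) for the lock sticking out of it towards its own -x, out to 132 from the axis, top at 63. Origin: on the rotor axis at bench height; z up. Yaw varies up to 0.8 rad either way; at 0 the socket faces the robot. (mm)
- rotor_axis (a point): Point on the rotor's upright axis at the upper face of the rotor disc, 60 above the bench. The disc is aluminium, 160 dia, with a dark hub nut (40 dia, 16 high). (mm)
- red_carrier (a point): Centre of the red carrier, half-way up (84 above the bench), turning with the rotor. Four upright round carriers, 22 dia x 48 high (tops 108 above the bench), stand fixed on the disc at 62 from the axis, 90 degrees apart: this red one and three grey ones. (mm)
- index_mark (a point): Black arrow on the housing's upper rim, 85 from the axis, about 62 degrees anticlockwise (from above) of the direction of the lock's socket. (mm)
- rotor (a joint): Rotor angle, rad, growing anticlockwise from above, not wrapped: 0 = red carrier at the arrow; it starts between -0.46 and -0.14; at 6.283 the red carrier is at the arrow again after the full turn. No stops; friction 0.18 N m (3 N at a carrier); it stays where it is left. The lock blocks it until lifted off.
- lock_grip (a point): Grip centre of the loose transit lock (88 above the bench as fitted): an orange block 36 long in its x, top 21 above this point, foot 68 below, with a plug in the housing's socket (socket walls reach up to 25 below this point). Gripped along its own y: orange face at y = -25, black snap tab at y = +25, both 28 long in x and from 20 below to 20 above this point. Mass about 0.1 kg. (mm)
- lock_tongue (a point): Tip of the lock's tongue, 70 from the grip centre along the lock's own +x and 2 lower: a bar 28 wide and 12 thick that reaches over the rotor disc between two carriers and blocks the rotor. (mm)
- tab_face (a point): Middle of the outer face of the black snap tab, on the lock's +y side. Lifting the lock 25 straight up with the tab squeezed in clears the hook; the plug leaves the socket after 43. (mm)
- snap_tab (a joint): How far the snap tab is pushed in, m: 0 = out (hooked under the socket's lip), 0.007 = fully in. A spring pushes it out (3 N rising to 9 N). In by 0.006 or more the hook is free: the lock is then 43 to 44 mm wide between its two grip faces, instead of 50.
- blue_tray: Shallow open blue tray, 137 (its x) x 97 (its y) x 37 high, loose on the bench, left or right of the centrifuge. Origin: centre of its underside; its floor is 2 thick. The lock fits in standing on its foot; its tongue is then just above the tray's wall and may stick out over it. (mm)
- tip_box: Bystander: clear-lidded red pipette tip box, 88x118x74 mm. Origin: centre of its underside.
- wash_bottle: Bystander: white squeeze bottle with red cap and spout, 87x62x175 mm. Origin: centre of its underside.
- glass_bottle: Bystander: short glass bottle, 53 dia x 86 mm. Origin: centre of its underside.
- pcr_rack: Bystander: clear rack of PCR tubes, 114x142x38 mm. Origin: centre of its underside.
- tube_rack: Bystander: blue rack with small pink-capped tubes, 100x175x64 mm. Origin: centre of its underside.
Not all that is in view belongs to the job. Of the things that look like the part that bears lock_grip, the largest one is meant.

How it is judged:
By the outcome, as a careful person would: the job done as asked, in the order asked, and still so for the second after the job is handed in, with the robot touching nothing.
It also fails if it takes over 70 s, if anything falls off the work surface, if the arm or the gripper's body presses on something with over 40 N, if the wrist force passes 120 N, or if a joint passes its speed limit or range.

## Working session

There is one attempt and no reset: what is moved stays moved. The work goes in short steps, each a Python script; the robot and the scene stay as the last script left them, time stands still between calls to the robot, and variables do not carry over. Pictures are saved under pics/ and viewed, at most 10 in all, crops included, and the job is handed in when it is done.

```bash
ls; mkdir -p pics; cat > h.py <<'E'
import numpy as np, cv2
from bench import arm
def cam(name):
    s=arm.observe(); im,d=arm.camera(name); p=arm.camera_params(name)
    K=np.array([[p['fx'],0,p['cx']],[0,p['fy'],p['cy']],[0,0,1.]])
    if 'extrinsics' in p: T=np.array(p['extrinsics'])
    else:
        from scipy.spatial.transform import Rotation as R
        W=np.eye(4); q=np.array(s['tcp_rot']); W[:3,:3]=R.from_quat(q).as_matrix() if q.size==4 else q; W[:3,3]=s['ee_pos']
        T=W@np.array(p['tool_from_camera'])
    return im,d,K,T
def cloud(d,K,T):
    v,u=np.mgrid[:d.shape[0],:d.shape[1]]
    P=np.stack([(u-K[0,2])/K[0,0]*d,(v-K[1,2])/K[1,1]*d,d],-1)
    return P@T[:3,:3].T+T[:3,3]
def ray(u,v,K,T,z):
    r=T[:3,:3]@np.array([(u-K[0,2])/K[0,0],(v-K[1,2])/K[1,1],1]); return T[:3,3]+r*(z-T[2,3])/r[2]
E
python3 - <<'E'
from h import *
for n in ('scene','side'):
    im,d,K,T=cam(n); np.savez('/tmp/%s.npz'%n,im=im,d=d,K=K,T=T)
    print(n,K[0,0],T.round(3).tolist())
    cv2.imwrite('pics/%s0.png'%n,cv2.resize(im[:,:,::-1],None,fx=1.5,fy=1.5))
print(arm.observe())
E
```

```text
pics
scene 463.05003781337416 [[-0.898, -0.181, 0.402, -0.102], [-0.44, 0.423, -0.792, 1.162], [-0.026, -0.888, -0.459, 0.774], [0.0, 0.0, 0.0, 1.0]]
side 495.5904558642232 [[0.99, -0.066, 0.122, 0.31], [-0.139, -0.442, 0.886, -1.395], [-0.004, -0.895, -0.446, 0.798], [0.0, 0.0, 0.0, 1.0]]
{'t': 0.1, 'joints': array([-1.37582492e+00,  2.59289166e-01,  1.53593922e+00,  9.70603925e-06,
        1.34798553e+00, -2.02807210e-01]), 'qvel': array([-0.00028423, -0.0013711 , -0.00351517, -0.00262599, -0.00151187,
        0.001771  ]), 'tau': array([ 2.41790469e-03, -4.46974111e+01, -2.91245216e+01, -2.84835050e-04,
        6.26621128e-03,  3.19703781e-05]), 'ee_pos': array([ 0.21298878, -0.506611  ,  0.23856137]), 'tcp_rot': array([ 9.80286524e-01,  1.97579537e-01,  7.90811090e-06, -8.10606213e-04]), 'ft_force': array([ 0.45687915, -0.09130671,  0.77194418]), 'ft_torque': array([ 0.00195156, -0.00756205,  0.02286801]), 'finger_force': 0.0, 'grip_width': 0.998247845933156}
```

View pics/scene0.png

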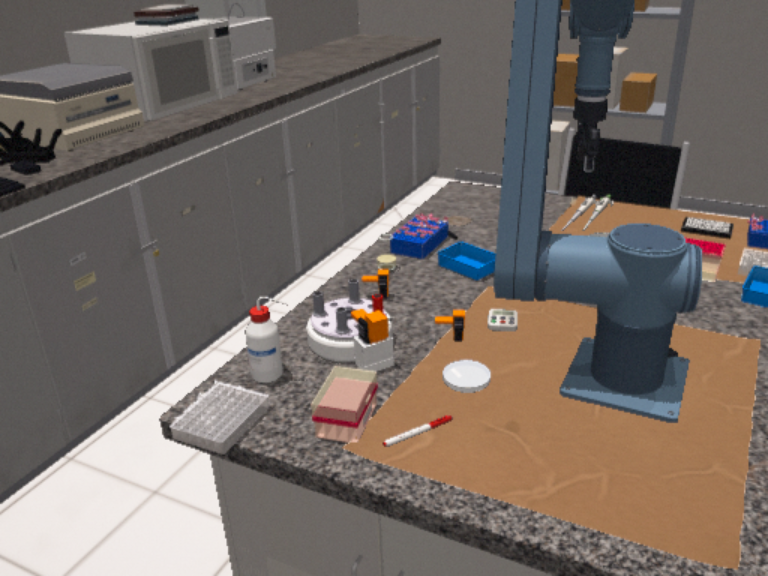

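View pics/side0.png

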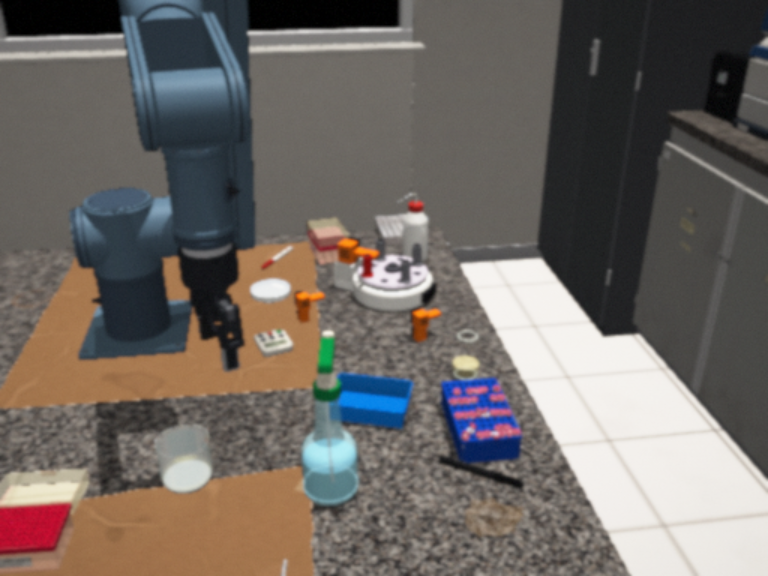

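Both views show the centrifuge, with its lock at scene (373,325) and side (348,250), and two small orange decoys. The blue tray is at scene (467,260) and side (373,398). Next: rough positions from depth and colour.

```bash
python3 - <<'E'
from h import *
for n in ('scene','side'):
    z=np.load('/tmp/%s.npz'%n); im,d,K,T=z['im'],z['d'],z['K'],z['T']
    C=cloud(d,K,T); hsv=cv2.cvtColor(im,cv2.COLOR_RGB2HSV)
    for nm,lo,hi in (('orange',(6,200,120),(18,255,255)),('blue',(98,150,70),(112,255,255)),('red',(0,180,90),(3,255,255))):
        m=cv2.inRange(hsv,lo,hi)*(d>0)
        k,lab,st,ce=cv2.connectedComponentsWithStats(m)
        for i in range(1,k):
            if st[i,4]<25: continue
            P=C[lab==i]
            if abs(P[:,2].mean())>.2: continue
            print(n,nm,ce[i].round(),st[i,4],'lo',np.percentile(P,3,0).round(3),'hi',np.percentile(P,97,0).round(3))
    w=(C[...,2]>.035)&(C[...,2]<.05)&(im.min(-1)>130)&(C[...,0]>.2)&(C[...,0]<.9)&(abs(C[...,1])<.6)
    P=C[w]; print('white',np.median(P,0),np.percentile(P,5,0),np.percentile(P,95,0))
E
```

```text
scene orange [256. 182.] 29 lo [ 0.56  -0.239  0.003] hi [ 0.628 -0.104  0.065]
scene orange [246. 185.] 40 lo [ 0.582 -0.107  0.043] hi [ 0.615 -0.082  0.052]
scene orange [249. 215.] 293 lo [0.435 0.108 0.066] hi [0.514 0.167 0.11 ]
scene orange [300. 211.] 86 lo [ 0.332 -0.012  0.045] hi [0.384 0.022 0.063]
scene blue [506. 157.] 155 lo [-0.225 -0.818  0.005] hi [-0.183 -0.731  0.046]
scene blue [278. 161.] 466 lo [ 0.567 -0.475  0.004] hi [ 0.659 -0.329  0.046]
scene blue [312. 173.] 670 lo [ 0.381 -0.395 -0.   ] hi [ 0.513 -0.272  0.037]
scene blue [504. 191.] 381 lo [-0.231 -0.535 -0.001] hi [-0.182 -0.396  0.037]
scene red [252. 201.] 46 lo [0.481 0.067 0.079] hi [0.5   0.084 0.109]
scene red [173. 209.] 97 lo [0.616 0.257 0.133] hi [0.648 0.287 0.148]
scene red [293. 280.] 46 lo [0.255 0.257 0.007] hi [0.278 0.289 0.014]
white [0.59798694 0.17498628 0.04116118] [0.48313188 0.05686608 0.03535318] [0.66326897 0.45392887 0.04713884]
side orange [236. 166.] 190 lo [0.437 0.078 0.072] hi [0.515 0.158 0.112]
side orange [203. 202.] 142 lo [ 0.333 -0.025  0.009] hi [0.382 0.008 0.066]
side orange [281. 214.] 164 lo [ 0.562 -0.137  0.008] hi [ 0.61  -0.098  0.065]
side blue [248. 267.] 1514 lo [ 0.371 -0.539  0.001] hi [ 0.508 -0.278  0.154]
side blue [318. 287.] 824 lo [ 0.566 -0.503  0.005] hi [ 0.657 -0.342  0.048]
side blue [325. 268.] 66 lo [ 0.617 -0.418  0.041] hi [ 0.66  -0.388  0.048]
side blue [328. 281.] 111 lo [ 0.603 -0.474  0.041] hi [ 0.662 -0.448  0.049]
side red [277. 137.] 28 lo [0.62  0.241 0.138] hi [0.646 0.26  0.15 ]
side red [245. 177.] 48 lo [0.485 0.053 0.066] hi [0.496 0.065 0.109]
white [0.54858419 0.02190756 0.04451583] [ 0.46547393 -0.44584485  0.03644988] [0.62834005 0.23833944 0.04911485]
```

```bash
cat >> h.py <<'E'
def down(a):  # tool x-axis along world angle a, pointing down
    return [np.cos(a/2),np.sin(a/2),0,0]
E
python3 - <<'E'
from h import *
print(np.array(arm.camera_params('wrist')['tool_from_camera']).round(3).tolist())
arm.move_linear([.213,-.507,.38])
vis=[]
for i,p in enumerate([(.47,.1,.36),(.53,.06,.38),(.44,-.30,.36),(.45,-.38,.36)]):
    arm.move_ptp(p,down(0)); arm.dwell(.3)
    im,d,K,T=cam('wrist'); np.savez('/tmp/w%d.npz'%i,im=im,d=d,K=K,T=T); vis.append(im[:,:,::-1])
    print(K[0,0],T[:3,3].round(3),arm.observe()['t'],arm.observe()['joints'].round(2))
cv2.imwrite('pics/w.png',cv2.resize(np.vstack([np.hstack(vis[:2]),np.hstack(vis[2:])]),(800,600)))
E
```

```text
[[0.001, -0.948, -0.318, 0.081], [1.0, 0.001, 0.0, 0.0], [-0.0, -0.318, 0.948, -0.134], [0.0, 0.0, 0.0, 1.0]]
330.7587300203638 [0.552 0.099 0.494] 3.8917 [-0.02  0.08  1.47 -0.    1.6   1.55]
330.7587300203638 [0.611 0.061 0.514] 4.6417 [-0.1   0.17  1.31  0.    1.66  1.47]
330.7587300203638 [ 0.522 -0.299  0.494] 6.3833 [-0.81  0.17  1.35  0.    1.61  0.76]
330.7587300203638 [ 0.532 -0.379  0.494] 7.15 [-0.89  0.28  1.21  0.    1.64  0.68]
```

View pics/w.png

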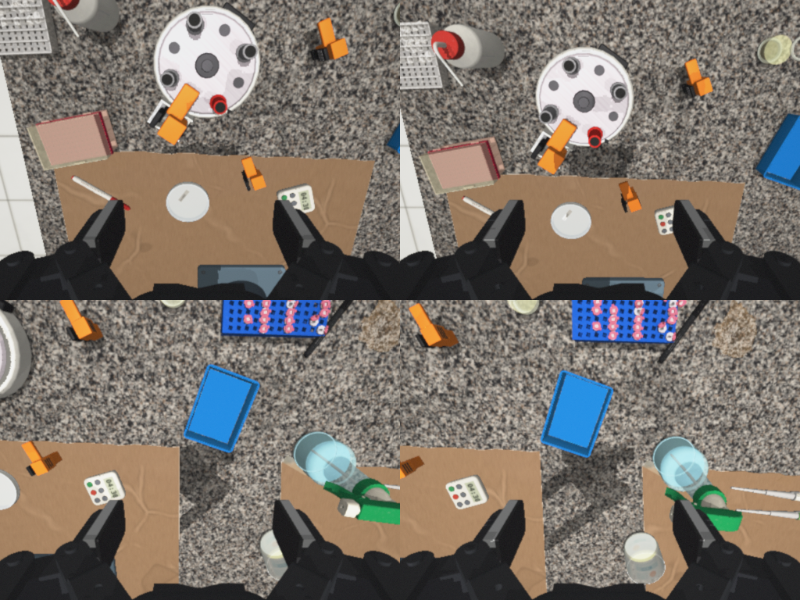

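Top-left (of the montage): rotor hub at (207,66), lock block at (178,115) with its tongue up-right, red carrier at (219,103). Bottom-left: blue tray at (222,408). Now for the numbers.

```bash
cat > meas.py <<'E'
from h import *
def comps(m,amin=40):
    k,lab,st,ce=cv2.connectedComponentsWithStats(m.astype(np.uint8))
    return [(lab==i,st[i,4]) for i in range(1,k) if st[i,4]>amin]
def rect(P):
    (c,s,a)=cv2.minAreaRect((P[:,:2]*1000).astype(np.float32)); return np.round(c,1),np.round(s,1),round(a,1)
def centrifuge(z):
    im,d,K,T=z['im'],z['d'],z['K'],z['T']; C=cloud(d,K,T); hsv=cv2.cvtColor(im,cv2.COLOR_RGB2HSV)
    near=np.hypot(C[...,0]-.55,C[...,1]-.09)<.25
    o=cv2.inRange(hsv,(6,150,80),(20,255,255))>0
    for m,a in comps(o&near):
        P=C[m]; t=P[P[:,2]>P[:,2].max()-.008]
        print('orange',a,'ztop',np.median(t[:,2]).round(4),'top',rect(t),'all',rect(P))
        q=P[(P[:,2]>.07)&(P[:,2]<.098)]
        if len(q)>20: print('  tongue',np.median(q[:,2]).round(4),rect(q))
    r=cv2.inRange(hsv,(0,150,60),(4,255,255))>0
    for m,a in comps(r&near&(C[...,2]>.06),10):
        P=C[m]; t=P[P[:,2]>.1]
        print('red',a,P[:,2].max().round(4)); 
    # carriers: everything near z=.108 within 80 mm of axis, not orange
    m=(C[...,2]>.1)&(C[...,2]<.118)&near&~o
    for mm,a in comps(m,15):
        P=C[mm]; print('cyl',a,rect(P),np.median(P[:,2]).round(4),im[mm].mean(0).round())
    # disc/housing
    m=(C[...,2]>.036)&(C[...,2]<.064)&(np.hypot(C[...,0]-.55,C[...,1]-.09)<.12)&(im.min(-1)>110)
    P=C[m]
    for lo,hi in ((.036,.052),(.054,.066)):
        p=P[(P[:,2]>lo)&(P[:,2]<hi)]
        h=cv2.convexHull((p[:,:2]*1000).astype(np.float32))
        print('disc',lo,len(p),np.median(p[:,2]),cv2.minEnclosingCircle(h))
E
python3 - <<'E'
from meas import *
for i in (0,1):
    print('---',i); centrifuge(np.load('/tmp/w%d.npz'%i))
for i in (2,3):
    z=np.load('/tmp/w%d.npz'%i); im,d,K,T=z['im'],z['d'],z['K'],z['T']; C=cloud(d,K,T); hsv=cv2.cvtColor(im,cv2.COLOR_RGB2HSV)
    b=cv2.inRange(hsv,(98,150,60),(112,255,255))>0
    m=max(comps(b&(abs(C[...,0]-.44)<.12)&(abs(C[...,1]+.34)<.12)),key=lambda t:t[1])[0]
    P=C[m]; t=P[P[:,2]>.03]; f=P[P[:,2]<.008]
    print('tray rim',np.median(t[:,2]),rect(t),'floor',np.median(f[:,2]),rect(f))
    # ray: outline centre onto z=.037
    h=cv2.convexHull(np.argwhere(m)[:,::-1].astype(np.int32))[:,0]
    print('ray',rect(np.array([ray(u,v,K,T,.037) for u,v in h])))
z=np.load('/tmp/w0.npz'); cv2.imwrite('pics/crop.png',cv2.resize(z['im'][:200,170:360,::-1],None,fx=4,fy=3.0,interpolation=2)[:600])
E
```

```text
--- 0
orange 1130 ztop 0.4938 top (array([551.7,  99.4]), array([0., 0.]), 0.0) all (array([561.3, -25.8]), array([ 61.5, 243.5]), 18.6)
orange 1852 ztop 0.4938 top (array([551.7,  99.4]), array([0., 0.]), 0.0) all (array([483.1, 129. ]), array([ 39.7, 149.2]), 63.7)
  tongue 0.0912 (array([484.5, 128.6]), array([35.4, 78.2]), 67.2)
orange 686 ztop 0.4938 top (array([551.7,  99.4]), array([0., 0.]), 0.0) all (array([444.1,  36.3]), array([247.8,  28. ]), 23.9)
red 25 0.1469
red 233 0.147
red 273 0.4938
cyl 746 (array([615.6, 252.7]), array([18. , 49.2]), 27.3) 0.1098 [160. 158. 150.]
cyl 55 (array([617.3, 286. ]), array([18.1,  6.9]), 35.7) 0.1084 [163. 160. 152.]
cyl 375 (array([607.3, 105.4]), array([20.2, 20.7]), 89.2) 0.1074 [106. 105. 104.]
cyl 337 (array([567.7,  27.7]), array([20.9, 20.4]), 0.3) 0.1075 [108. 107. 106.]
cyl 303 (array([529.9, 145. ]), array([20.6, 20.7]), 89.7) 0.1074 [100.  99.  99.]
cyl 276 (array([489.7,  67.4]), array([21.1, 20. ]), 1.2) 0.1075 [126.  57.  54.]
cyl 179 (array([470.6, 164.7]), array([ 8.9, 27.5]), 55.7) 0.107 [56. 55. 55.]
disc 0.036 2085 0.
[... 1106 characters left out ...]
164.6]), array([ 8.9, 27.7]), 55.0) 0.107 [53. 52. 52.]
disc 0.036 1826 0.043809554472905854 ((544.1135864257812, 87.04769134521484), 94.03313446044922)
disc 0.054 8245 0.059389730190865186 ((534.6908569335938, 102.04926300048828), 100.39599609375)
tray rim 0.03598575776438284 (array([ 444.9, -331.4]), array([110.8, 137.5]), 71.0) floor 0.0014500788338322468 (array([ 437.5, -338.7]), array([100.1, 148.7]), 70.4)
ray (array([ 443.1, -337.9]), array([ 97.2, 137.4]), 70.4)
tray rim 0.03588849401632849 (array([ 456.2, -342.8]), array([ 96.6, 166.4]), 70.6) floor 0.0014270216198136731 (array([ 436.1, -330.5]), array([ 99.8, 149.9]), 72.6)
ray (array([ 443.2, -338.1]), array([ 96.7, 138. ]), 70.7)
```

View pics/crop.png

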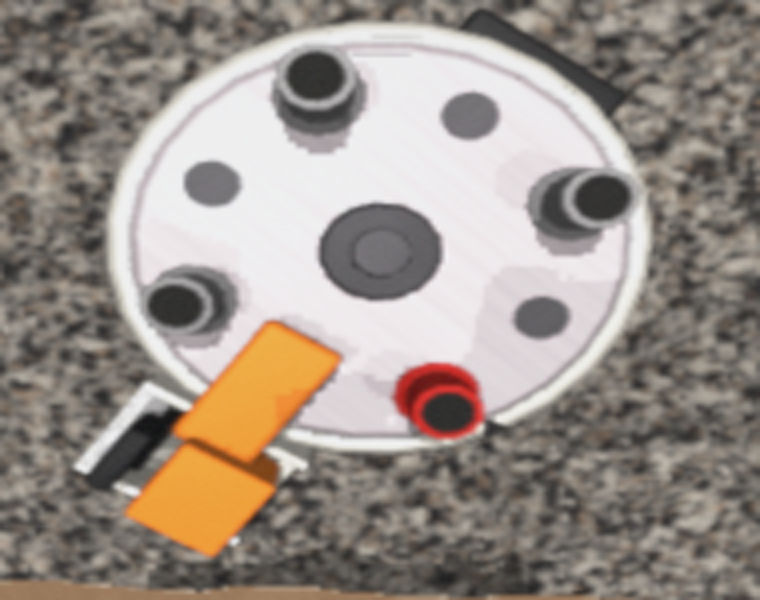

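The crop shows the red carrier at (440,400), just short of the black arrow at (492,427), and the lock's black tab facing left at (130,455). Next: pin down the lock's top face, and check the clearance from the green sprayer near the tray.

```bash
python3 - <<'E'
from meas import *
A=np.array([548.7,86.2])
for i in (0,1):
    z=np.load('/tmp/w%d.npz'%i); im,d,K,T=z['im'],z['d'],z['K'],z['T']; C=cloud(d,K,T); hsv=cv2.cvtColor(im,cv2.COLOR_RGB2HSV)
    o=(cv2.inRange(hsv,(6,150,80),(20,255,255))>0)&(np.hypot(C[...,0]-.47,C[...,1]-.13)<.08)
    t=o&(C[...,2]>.104)&(C[...,2]<.115); g=o&(C[...,2]>.085)&(C[...,2]<.096)
    for n,m in(('top',t),('tongue',g)):
        m=max(comps(m),key=lambda q:q[1])[0]; P=C[m]; r=rect(P); print(n,len(P),np.median(P[:,2]).round(4),r)
        v=A-r[0]; print('   dist',np.hypot(*v).round(1),'ang',np.degrees(np.arctan2(v[1],v[0])).round(1))
        h=cv2.convexHull(np.argwhere(m)[:,::-1].astype(np.int32))[:,0]
        print('   ray',rect(np.array([ray(u,v,K,T,.109 if n=='top' else .092) for u,v in h])))
    # arrow: dark pixels on rim z~.045-.05, r 80-92
    R=np.hypot(C[...,0]*1000-A[0],C[...,1]*1000-A[1]); th=np.degrees(np.arctan2(C[...,1]*1000-A[1],C[...,0]*1000-A[0]))%360
    m=(R>79)&(R<90)&(C[...,2]>.035)&(C[...,2]<.055)&(im.max(-1)<70)&(th>190)&(th<225)
    P=C[m]; print('arrow',m.sum(),P.mean(0).round(4),th[m].mean(),R[m].mean())
for n in ('w2','w3','side'):
    z=np.load('/tmp/%s.npz'%n); C=cloud(z['d'],z['K'],z['T'])
    m=(C[...,2]>.06)&(C[...,2]<.3)&(C[...,1]<-.28)&(C[...,1]>-.6)&(C[...,0]>.3)&(C[...,0]<.56)
    P=C[m]; print(n,m.sum(),P.min(0).round(3),P.max(0).round(3),np.percentile(P,[2,50,98],0).round(3).tolist())
E
```

```text
top 782 0.1083 (array([454.3, 140.7]), array([32.8, 35.7]), 55.1)
   dist 109.0 ang -30.0
   ray (array([454.9, 140.4]), array([32.6, 36.2]), 55.1)
tongue 987 0.0912 (array([493.4, 121.6]), array([36.1, 54.4]), 60.5)
   dist 65.7 ang -32.6
   ray (array([493., 121.]), array([36.3, 54.4]), 59.0)
arrow 9 [0.4728 0.0466 0.0462] 207.5420855364259 85.62820026621115
top 631 0.1083 (array([454.7, 140.7]), array([32.6, 36.1]), 54.4)
   dist 108.7 ang -30.1
   ray (array([455.7, 140.2]), array([32.5, 37. ]), 54.4)
tongue 833 0.0913 (array([494.2, 123.7]), array([35.6, 56.8]), 65.6)
   dist 66.2 ang -34.5
   ray (array([493.6, 121.4]), array([35.7, 56.9]), 60.2)
arrow 8 [0.4722 0.046  0.0459] 207.71542883076876 86.46300345640229
w2 7160 [ 0.318 -0.565  0.06 ] [ 0.398 -0.464  0.243] [[0.337, -0.547, 0.067], [0.368, -0.51, 0.177], [0.395, -0.466, 0.242]]
w3 5741 [ 0.318 -0.567  0.06 ] [ 0.398 -0.464  0.242] [[0.334, -0.556, 0.067], [0.369, -0.517, 0.154], [0.396, -0.474, 0.241]]
side 1945 [ 0.317 -0.573  0.06 ] [ 0.398 -0.462  0.245] [[0.322, -0.569, 0.064], [0.357, -0.544, 0.121], [0.391, -0.483, 0.243]]
```

```bash
python3 - <<'E'
from h import *
a=np.radians(-34.7); yl=np.array([-np.sin(a),np.cos(a)])
c=np.array([.4593,.1476])-.0035*yl
arm.grip(1.0)
arm.move_linear([.45,-.2,.36],ori=down(0),feed=.3)
arm.move_ptp([*c,.22],down(a))
arm.move_linear([*c,.080],feed=.1)
s=arm.observe(); print(s['ft_force'],s['ee_pos'])
arm.grip(0.0,squeeze=40)
s=arm.observe(); print('grip',s['grip_width'],s['grip_width']*85,s['finger_force'],s['ft_force'],s['ft_torque'],s['t'])
im,_,_,_=cam('wrist'); im2,_,_,_=cam('side')
cv2.imwrite('pics/g.png',np.hstack([cv2.resize(im,(400,300)),cv2.resize(im2[120:240,170:330],(400,300))])[:,:,::-1])
E
```

```text
[ 0.39743662 -0.65182849  0.80893009] [0.4577925  0.14475692 0.08053529]
grip 0.47050702132677985 39.99309681277629 40.64890444278717 [-0.49567443  0.11692571  5.71525239] [ 0.1548251   0.24104305 -0.03697148] 11.5583
```

View pics/g.png

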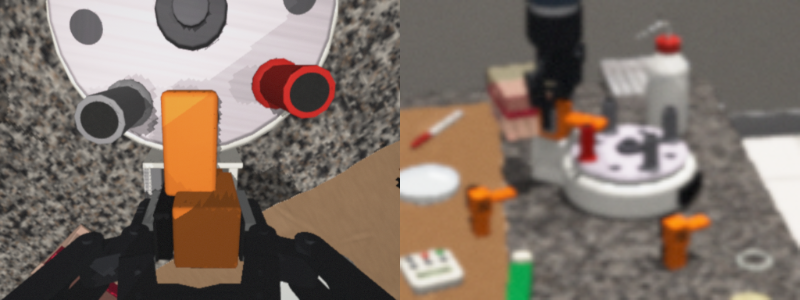

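The fingers sit on the tab and the orange face, and the tab looks pressed in. Next, lift a little while watching the force.

```bash
python3 - <<'E'
from h import *
p=arm.observe()['ee_pos']
for dz in (.006,.015,.03,.06,.14,.2):
    arm.move_linear([p[0],p[1],.0805+dz],feed=.06 if dz<.07 else .15)
    s=arm.observe(); print(dz,s['ft_force'].round(1),s['grip_width'].round(3),s['finger_force'].round(1))
    if abs(s['ft_force'][2])>25: print('STOP'); break
im,_,_,_=cam('wrist'); im2,_,_,_=cam('side'); print(s['t'])
cv2.imwrite('pics/l.png',np.hstack([cv2.resize(im,(400,300)),cv2.resize(im2[60:240,140:380],(400,300))])[:,:,::-1])
E
```

```text
Traceback (most recent call last):
AttributeError: 'float' object has no attribute 'round'
```

```bash
python3 - <<'E'
from h import *
p=arm.observe()['ee_pos']
print(p)
for dz in (.006,.015,.03,.06,.14,.2):
    arm.move_linear([p[0],p[1],.0805+dz],feed=.06 if dz<.07 else .15) if dz>.006 else 0
    s=arm.observe(); print(dz,s['ft_force'].round(1),round(s['grip_width'],3),round(s['finger_force'],1))
    if abs(s['ft_force'][2])>25: print('STOP'); break
im,_,_,_=cam('wrist'); im2,_,_,_=cam('side'); print(s['t'])
cv2.imwrite('pics/l.png',np.hstack([cv2.resize(im,(400,300)),cv2.resize(im2[60:240,140:380],(400,300))])[:,:,::-1])
E
```

```text
[0.45810147 0.14489042 0.08685536]
0.006 [-0.7 -0.6 -1.8] 0.467 40.8
0.015 [-0.5 -0.1 -1.1] 0.462 40.8
0.03 [ 0.4 -0.3 -0.9] 0.464 40.8
0.06 [-0.4  0.  -1.9] 0.464 40.8
0.14 [-0.4 -0.4 -1.8] 0.469 40.8
0.2 [ 0.3  0.5 -2.2] 0.471 40.8
14.5
```

View pics/l.png

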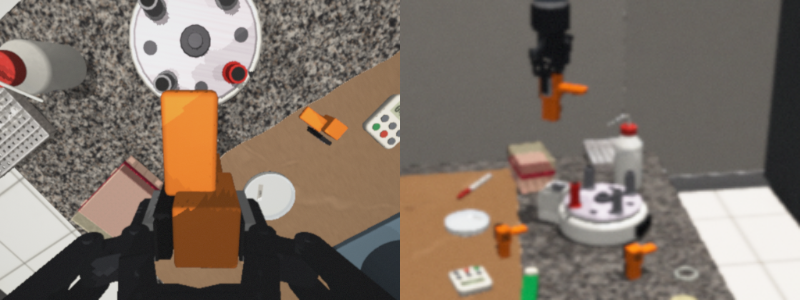

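The lock is out cleanly and the rotor hasn't been disturbed. Now to the tray, descending until it makes contact.

```bash
python3 - <<'E'
from h import *
a=np.radians(-19.5); xl=np.array([np.cos(a),np.sin(a)]); yl=np.array([-np.sin(a),np.cos(a)])
c=np.array([.4431,-.338])-.020*xl-.0035*yl
arm.move_ptp([*c,.28],down(a)); print(arm.observe()['ee_pos'],c)
arm.move_linear([*c,.10],feed=.15)
arm.move_linear([*c,.068],feed=.05); arm.dwell(.2)
f0=arm.observe()['ft_force'][2]
for z in np.arange(.066,.056,-.0015):
    arm.move_linear([*c,z],feed=.03); f=arm.observe()['ft_force'][2]
    if f-f0>2.5: break
print(z,f0,f)
for w in (.55,.65,.8,1): arm.grip(w); arm.dwell(.1)
print(arm.observe()['ft_force'],arm.observe()['t'])
arm.move_linear([*c,.30],feed=.25)
im,d,K,T=cam('wrist'); print(arm.observe()['t'])
cv2.imwrite('pics/t.png',im[:,:,::-1]); np.savez('/tmp/t.npz',im=im,d=d,K=K,T=T)
E
```

```text
[ 0.42350575 -0.3337561   0.27995217] [ 0.42307885 -0.33462311]
0.0615 -1.0577955256499794 10.777412902150825
[1.13815335 0.44566121 0.27758149] 21.1833
22.3333
```

View pics/t.png

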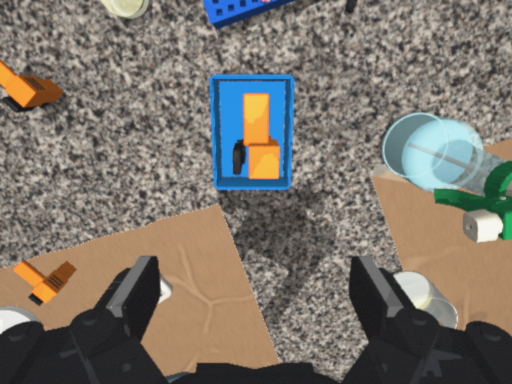

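The lock stands in the tray at (262,140), tongue inside the walls. Next: push the red carrier round with closed fingers, stop short of the arrow, lift and measure.

```bash
cat > rot.py <<'E'
from meas import *
A=np.array([.5487,.0862]); YAW=np.radians(117.6)
def pt(deg,r=.062): t=np.radians(deg); return A+r*np.array([np.cos(t),np.sin(t)])
def look():
    im,d,K,T=cam('wrist'); np.savez('/tmp/last.npz',im=im,d=d,K=K,T=T); C=cloud(d,K,T)
    R=np.hypot(C[...,0]-A[0],C[...,1]-A[1]); m=(C[...,2]>.1)&(C[...,2]<.118)&(R<.09)
    for mm,a in comps(m,30):
        P=C[mm]; c,s,_=rect(P); v=c/1000-A; print('cyl',a,c,s,'ang',np.degrees(np.arctan2(v[1],v[0])).round(2)%360,im[mm].mean(0).round())
    return im
E
python3 - <<'E'
from rot import *
arm.grip(0.0,squeeze=40)
arm.move_ptp([*pt(152.9),.24],down(YAW))
arm.move_linear([*pt(152.9),.080],feed=.15)
print(arm.observe()['ft_force'],arm.observe()['ee_pos'],arm.observe()['t'])
end=207.6+360-20.4-8
mx=0
for g in np.linspace(152.9,end,21)[1:]:
    arm.move_linear([*pt(g),.080],feed=.08); s=arm.observe(); mx=max(mx,np.hypot(*s['ft_force'][:2]))
    if mx>30: print('STOP',g); break
print(mx,s['ft_force'],s['ee_pos'],s['t'])
g-=8
arm.move_linear([*pt(g),.080],feed=.08)
arm.move_linear([*pt(g),.20],feed=.15)
arm.move_ptp([.45,.07,.36],down(0)); arm.dwell(.2)
im=look(); print(arm.observe()['t']); cv2.imwrite('pics/r.png',im[:,:,::-1])
E
```

```text
[-0.01316467  0.05508828  0.64621176] [0.4942118  0.11434536 0.08074117] 25.9917
1.6648118837522659 [-0.55872993 -0.19390872  0.18604392] [0.4864269  0.08671776 0.07991145] 34.1583
cyl 324 [603.1 109.1] [15.6 21.4] ang 22.83 [94. 92. 92.]
cyl 359 [571.2  28.8] [20.9 21. ] ang 291.4 [105. 103. 103.]
cyl 319 [525.7 143.5] [20.7 20.3] ang 111.87 [98. 96. 96.]
cyl 284 [491.2  63.3] [20.5 20.6] ang 201.72 [138.  59.  56.]
37.35
```

View pics/r.png

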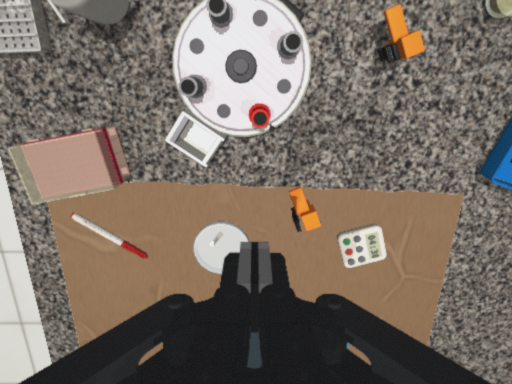

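The red carrier is at 201.7° after the turn, near (260,116); the arrow is at 207.6°. One more slow push of 5.9° will finish it.

```bash
python3 - <<'E'
from rot import *
arm.move_ptp([*pt(158),.20],down(YAW))
arm.move_linear([*pt(158),.080],feed=.15)
for g in (172,179,182,184,185.1): arm.move_linear([*pt(g),.080],feed=.03)
arm.dwell(.3); print(arm.observe()['ee_pos'],pt(185.1))
for g in (172,162): arm.move_linear([*pt(g),.080],feed=.05)
arm.move_linear([*pt(g),.20],feed=.15)
arm.move_ptp([.45,.07,.33],down(0)); arm.dwell(.2)
im=look(); print(arm.observe()['t'])
z=np.load('/tmp/last.npz'); C=cloud(z['d'],z['K'],z['T']); R=np.hypot(C[...,0]-A[0],C[...,1]-A[1]); th=np.degrees(np.arctan2(C[...,1]-A[1],C[...,0]-A[0]))%360
m=(R>.08)&(R<.09)&(C[...,2]>.035)&(C[...,2]<.055)&(im.max(-1)<70)&(th>195)&(th<222); print('arrow',m.sum(),th[m].mean())
cv2.imwrite('pics/r2.png',cv2.resize(im[:200,120:360,::-1],None,fx=3,fy=3,interpolation=2))
E
```

```text
[0.48691167 0.08071703 0.07997129] [0.48694545 0.08068855]
cyl 278 [599.  113.3] [11.6 21.1] ang 28.31 [96. 94. 94.]
cyl 435 [575.9  30.8] [21.  21.2] ang 296.15 [104. 103. 102.]
cyl 375 [521.2 141.4] [20.8 20.9] ang 116.48 [96. 95. 94.]
cyl 333 [493.4  59. ] [20.7 20.2] ang 206.19 [135.  58.  55.]
45.8417
arrow 18 207.07302270771095
```

View pics/r2.png

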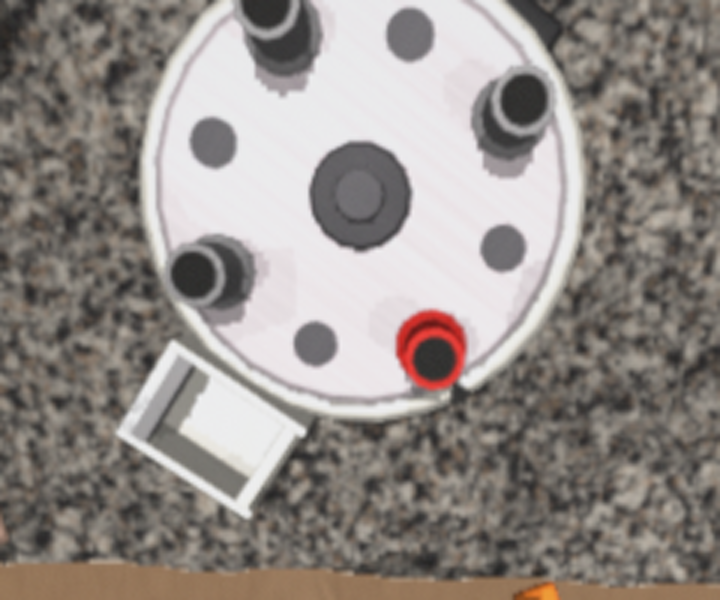

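The red carrier (435,357) is about 1° short of the arrow (462,390). A last nudge of 1°, then a check and hand in.

```bash
python3 - <<'E'
from rot import *
arm.move_ptp([*pt(165),.20],down(YAW))
arm.move_linear([*pt(165),.080],feed=.15)
for g in (182,186.0): arm.move_linear([*pt(g),.080],feed=.03)
arm.dwell(.2)
arm.move_linear([*pt(165),.080],feed=.05)
arm.move_linear([*pt(165),.20],feed=.15)
arm.move_ptp([.45,.07,.36],down(0)); arm.dwell(.2)
im=look(); t=arm.observe()['t']; print(t)
z=np.load('/tmp/last.npz'); C=cloud(z['d'],z['K'],z['T']); R=np.hypot(C[...,0]-A[0],C[...,1]-A[1]); th=np.degrees(np.arctan2(C[...,1]-A[1],C[...,0]-A[0]))%360
m=(R>.08)&(R<.09)&(C[...,2]>.035)&(C[...,2]<.055)&(im.max(-1)<70)&(th>195)&(th<222); print('arrow',m.sum(),th[m].mean())
E
```

```text
cyl 367 [602.  114.5] [18.2 21.6] ang 27.97 [95. 94. 94.]
cyl 359 [576.9  31.4] [21.2 20.3] ang 297.23 [104. 102. 102.]
cyl 315 [520.3 141.1] [20.4 21.5] ang 117.35 [96. 95. 95.]
cyl 285 [493.7  57.5] [20.2 20.6] ang 207.56 [135.  59.  56.]
53.2917
arrow 18 207.21282920879065
```

```bash
python3 -c "
from h import *
print(arm.close_job())"
```

```text
the job is handed in; nothing more can be done
None
```

The job is handed in: the transit lock stands in the blue tray, and the rotor went one full turn anticlockwise. The red carrier is at rest within about 0.5° of the arrow, at about 53 s of the 70 s allowed.

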